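# Check that the damp box lid has caught

## Task

The pots in the damp box must not dry out overnight, so its lid has to be held down by the hook at the front. Give the lid's handle a firm upward tug; if the lid gives, press it down until the hook snaps over, without swinging the box open, and tug again until you have felt it hold. Leave the box shut and caught, let go, and do not knock over or push away the cup, jar and bowl standing beside it.

Things in the scene. Friction and masses are not known exactly. Their poses are not given: they have to be found in the camera images.
- damp_box: grey moulded box, 220 (x) x 280 (y) x 111 mm, fixed to the table, with a white lid that has a clear window and an arched grey handle. Origin: centre of its underside, on the table; its -x side is the front, with the steel hook in its middle. z up. The lid's hinge line runs along the box's y, 118 mm behind the origin (+x) and 107 mm above the table.
- lid_handle (a point): middle of the level bar of the handle on the lid. The bar is round, 14 mm thick, its straight part 60 mm long, parallel to the box's y; it can turn a little in a grip across it. With the lid shut it is 64 mm in front of the box's centre, 150 mm above the table and 33 mm above the lid's top, free underneath. As the lid rises it moves on an arc about the hinge, leaning back. Axes: the lid's.
- lid_front (a point): point on the lid's top face in the middle of its front edge strip, 100 mm in front of the box's centre and 117 mm above the table when shut, just behind the hook: a place to press.
- lid (a joint): lid angle, rad: 0 shut, growing as the front rises. Lid 0.35 kg, no spring, falls by itself; lifting it takes about 2.5 N at the handle. Caught, it can rise 0.008 rad (1.5 mm at the handle) before the hook stops it. Not caught, it lies on the hook's nose at 0.047 rad (8.5 mm up at the handle) and looks nearly shut; 11 to 14 N down at the handle drives it past the nose, then it stops hard at 0.
- catch (a joint): angle of the sprung steel hook at the front, rad: 0 at rest, growing to 0.5 as it swings outward; a spring returns it. Its nose holds the lid's keeper wire from above, or lies under it when the lid has not caught. It locks under an upward pull: a caught lid cannot be pulled open. A fair tug is a steady 12 to 20 N upward at the handle for about half a second.
- cup: green glazed cup, 65 mm wide, 71 mm high, loose beside the box, on its +y side. Origin: centre of its foot, z up.
- jar: small white glaze jar, 54 mm wide, 62 mm high, loose beside the box, on its +y side. Origin: centre of its underside, z up.
- bowl: shallow stoneware bowl, 124 mm wide, 45 mm high, loose beside the box, on its -y side. Origin: centre of its underside, z up.

How it is judged:
By the outcome, as a careful person would: the job done as asked, in the order asked, and still so for the second after the job is handed in, with the robot touching nothing.
It also fails if it takes over 54 s, if anything falls off the work surface, if the arm or the gripper's body presses on something with over 40 N, if the wrist force passes 120 N, or if a joint passes its speed limit or range.

## Robot

A 6-joint arm with a two-finger parallel gripper is mounted at the origin on a cart in front of the work surface, level with it; the furniture and walls round the work are solid. World frame = base frame: x ahead of the robot, y to its left, z up, the work surface at z = 0. Lengths are in m, angles in degrees, forces in N, time in s.
With the tool pointing down it reaches from about 0.275 to 0.825 m from the base axis. Payload 4.9 kg.
Tool frame: the origin (TCP) lies at the very end of the fingers, on their centre line; the grasp point (between the pads) lies 19 mm behind it; z points along the fingers, x is the direction in which the jaws open and shut, and the axes are right-handed (so a half turn about z gives the same grasp; the last joint's range is limited). The gripper opens to 85 mm and grips with 20 to 120 N. Pads are 22 mm wide; open, the fingers measure 114 mm over their backs; the gripper's body (76 mm by 85 mm) begins 54 mm behind the grasp point. The pads swing forward as they close: fully open they stand 13 mm farther back than shut.
Start: joints at [-79.08, 18.69, -11.035, 60.275, 0, 82.311], TCP at [0.176, -0.521, 0.231] pointing down, gripper open.
Joint ranges: [-152.03, 152.03], [-55.5, 102.48], [-74.3, 77.21], [-110.64, 120.58], [-84.22, 78.4], [-180, 180]. Speed limits (degrees/s): [147.25, 147.25, 180, 180, 180, 180].

## Interface

Orientations are given as [roll, pitch, yaw] about the fixed x, y, z axes, in that order (R = Rz(yaw) Ry(pitch) Rx(roll)).
In Python, from cell import readout, get_image, calibration, workorder gives the robot as it stands.
- The arm moves only by the shell command python3 -m creep 'ROWS' [FORCE]. ROWS is JSON, a list of rows, each a list of 7 numbers: the shift along the world's x, y, z in m, then the turn, a rotation vector about the world's x, y, z in degrees, then the gripper command: -1 is shut, 1 is fully open, values between are in proportion. In form: [[x, y, z, rx, ry, rz, fingers], ...]. A call has 1 to 12 rows; each row is the pose to reach, as a shift and turn from the pose commanded when the call began; what a row does not reach only later rows make up. A row lasts 1/12 s, in which the tool goes at most 41.7 mm and 7.16 degrees, less where a joint would pass 70% of its speed; a pose out of reach is approached as far as the arm can. A call with a gripper value outside its range is refused whole. The fingers move at their own pace and stop on an object; FORCE is the grip in N (left out, the last holds). Time passes only in rows, so rows that repeat a pose let the fingers close. It gives the time, the measured TCP pose, the force and the opening at its end, in the units of the state.
- readout.get_obs(): the state, without advancing time (a new reading comes with each control period).
- get_image(name): name is "scene" or "top" or "wrist"; returns (picture, depth): 420x560x3 uint8, red, green, blue; 420x560 float32, m along the optical axis (not along the pixel's ray), 0 where there is no reading.
- calibration(name): a dict with "K" (3x3 intrinsics, pixels), "view" (4x4, takes a point from world to camera coordinates). Camera axes: x right, y up, looking along -z (the intrinsics and any distortion apply to the point x, -y, -z); pixel columns grow to the right and rows downward; lengths in m; the calibration is good to about 2 mm. The wrist camera is an equidistant fisheye: a pixel r from the principal point sees the ray r / f radians off the axis. A picture is of the moment at which its call begins: read the wrist's pose just before it. calibration takes no time and is no camera call; for the wrist camera it gives the pose at the moment of the call.
- workorder.sign_off(): hands the job in, once; it reports no verdict.
The state is a dict: "time": time; "qpos": joint angles; "joint_velocities": joint speeds; "tau": joint torques, N m; "position": TCP position; "tcp_rot": TCP orientation; "ft_force": force on the tool from outside, world axes, zero at the start; "torque": the same for the moment, N m; "finger_gap": opening from 0.0 (shut) to 1.0 (fully open).
Only numpy, scipy, OpenCV 4.12 (cv2) and the standard library are available. Lean on these libraries where they do the work, as an engineer would, in place of code of your own. Each camera call takes 0.05 s, during which the arm holds its last target. There are 200 camera calls.

## Working session

There is one attempt and no reset: what is moved stays moved. The work goes in short steps, Python scripts to look and compute and a shell command to move; the robot and the scene stay as the last step left them, time stands still between calls to the robot, and variables do not carry over. Pictures are saved under pics/ and viewed, about 8 in all and at most 12, crops included, and the job is handed in when it is done.

```bash
mkdir -p pics; cat > h.py <<'E'
from cell import readout, get_image, calibration, workorder
import numpy as np, cv2
def world(name,px,depth=None,z=None):
    c=calibration(name);K=np.array(c["K"]);V=np.array(c["view"]);I=np.linalg.inv(V)
    px=np.atleast_2d(px).astype(float)
    d=np.c_[(px[:,0]-K[0,2])/K[0,0],-(px[:,1]-K[1,2])/K[1,1],-np.ones(len(px))]
    D=d@I[:3,:3].T;o=I[:3,3]
    s=depth[:,None] if depth is not None else ((z-o[2])/D[:,2])[:,None]
    return o+s*D
E
python3 - <<'E'
from h import *
print(readout.get_obs())
ims=[]
for n in("scene","top"):
    p,d=get_image(n);np.savez(f"{n}.npz",p=p,d=d)
    cv2.imwrite(f"pics/{n}0.png",p[:,:,::-1]); c=calibration(n);print(n,c)
E
```

```text
{'time': 0.0, 'qpos': array([-7.90790902e+01,  1.87318468e+01, -1.10899020e+01,  6.02743353e+01,
       -2.01475914e-03,  8.23117779e+01]), 'joint_velocities': array([-0.00218602,  0.01427555,  0.0312059 , -0.03449259, -0.06808693,
       -0.04496849]), 'tau': array([ 1.13497899e-03, -4.43395400e+01,  2.62444872e+01,  1.54515251e-02,
       -1.03662642e-04, -1.88750033e-05]), 'position': array([ 0.17541215, -0.52068658,  0.23051892]), 'tcp_rot': array([-1.79989142e+02,  9.54898294e-02, -7.13908573e+01]), 'ft_force': array([-0.27819754, -0.47726654,  0.08875152]), 'torque': array([ 0.01947342,  0.00500062, -0.00801914]), 'finger_gap': 1.0005940734035472}
scene {'K': array([[440.05668964,   0.        , 285.76628665],
       [  0.        , 440.05668964, 209.54626517],
       [  0.        ,   0.        ,   1.        ]]), 'view': array([[-6.99557668e-01,  7.14575935e-01,  5.50450287e-04,
         3.94593781e-01],
       [-6.29622300e-01, -6.16753428e-01,  4.72430914e-01,
         3.35176026e-01],
       [ 3.37927254e-01,  3.30146093e-01,  8.81367533e-01,
        -1.36638773e+00],
       [ 0.00000000e+00,  0.00000000e+00,  0.00000000e+00,
         1.00000000e+00]])}
top {'K': array([[471.39513254,   0.        , 278.56871799],
       [  0.        , 471.39513254, 216.53262905],
       [  0.        ,   0.        ,   1.        ]]), 'view': array([[ 0.00342677, -0.99992301, -0.01192627,  0.04793196],
       [ 0.99770506,  0.00261218,  0.06765931, -0.60703037],
       [-0.06762294, -0.01213075,  0.9976372 , -1.45574636],
       [ 0.        ,  0.        ,  0.        ,  1.        ]])}
```

View pics/scene0.png

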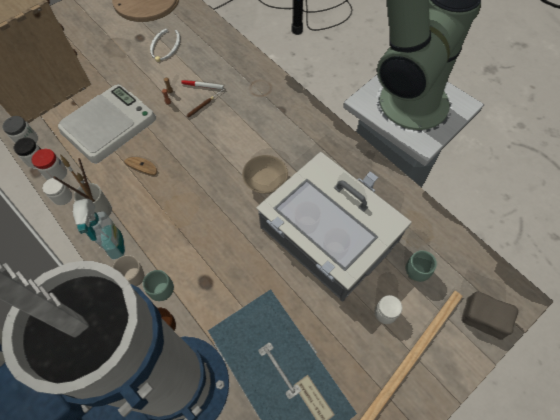

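View pics/top0.png

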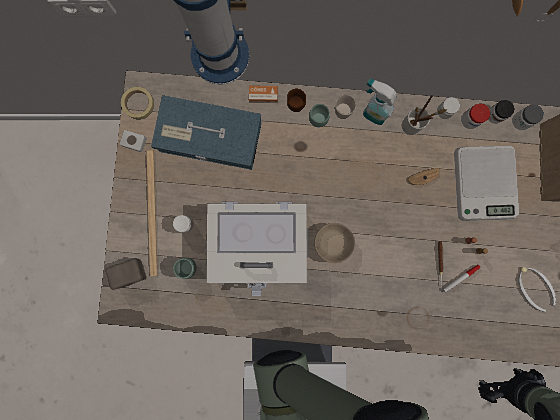

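The scene view shows the box with its handle and the hook facing the robot. In the top view, the lid spans about cols 207–307 and rows 204–283, with the handle bar near (253,265) and the hook at (256,288). The cup is at (184,268), the jar at (182,224) and the bowl at (334,242).

```bash
python3 - <<'E'
from h import *
f=np.load("top.npz");p,d=f["p"],f["d"]
v,u=np.mgrid[0:420,0:560]
px=np.c_[u.ravel(),v.ravel()]
P=world("top",px,d.ravel()).reshape(420,560,3)
reg=np.zeros((420,560),bool);reg[195:295,198:316]=1
lid=reg&(P[...,2]>.095)&(P[...,2]<.14)
cs=cv2.findContours(lid.astype(np.uint8),0,1)[0];c=max(cs,key=cv2.contourArea)
q=P[c[:,0,1],c[:,0,0],:2].astype(np.float32);r=cv2.minAreaRect(q);print("lid rect",r)
# lid plane fit on white strips
g=p.min(2)>150
m=lid&g;X=P[m];A=np.c_[X[:,:2],np.ones(len(X))];k=np.linalg.lstsq(A,X[:,2],rcond=None)[0];print("plane",k,len(X))
h=reg&(P[...,2]>.14)&(P[...,2]<.19)
H=P[h];print("handle",len(H),np.median(H,0),H.min(0),H.max(0))
rr=cv2.minAreaRect(H[:,:2].astype(np.float32));print(rr)
hp=np.argwhere(h);print(hp.min(0),hp.max(0))
# edges per column/row of the lid
for x0 in(215,240,270,300):
    rows=np.where(lid[:,x0])[0];print(x0,P[rows[0],x0],P[rows[-1],x0])
for y0 in(212,240,275):
    cols=np.where(lid[y0])[0];print(y0,P[y0,cols[0]],P[y0,cols[-1]])
for n,(a,b,e,w) in dict(cup=(255,282,170,198),jar=(212,236,170,194),bowl=(220,265,311,358)).items():
    Q=P[a:b,e:w].reshape(-1,3);Q=Q[Q[:,2]>.03];rc=cv2.minEnclosingCircle(Q[:,:2].astype(np.float32));print(n,rc,Q[:,2].max())
E
```

```text
lid rect ((0.5099178552627563, 0.1139037236571312), (0.2692239284515381, 0.2919847369194031), 0.03220576420426369)
plane [-0.00098714 -0.00051763  0.11731327] 3271
handle 142 [0.4602621  0.11300109 0.15460138] [0.45429574 0.07204231 0.14061016] [0.46603494 0.15812487 0.16267433]
((0.4601472020149231, 0.11508415639400482), (0.011659407988190651, 0.08607233315706253), 0.11406038701534271)
[263 240] [267 270]
215 [0.63740172 0.23647376 0.11041076] [0.40928203 0.23256746 0.11749563]
240 [0.63711964 0.16214313 0.11520059] [0.40945808 0.16006361 0.11560191]
270 [0.63745447 0.07396254 0.11380369] [0.41005967 0.07275156 0.11885607]
300 [ 0.63732866 -0.01409963  0.11727497] [ 0.41016323 -0.01425387  0.11505373]
212 [0.61343443 0.25933289 0.11330382] [ 0.61447234 -0.03202989  0.10932004]
240 [0.53110576 0.25806111 0.11417272] [ 0.5320562  -0.03181351  0.11310571]
275 [0.4293525  0.2591154  0.11700747] [ 0.43074333 -0.03141509  0.12063196]
cup ((0.47262927889823914, 0.19934535026550293), 0.17108719050884247) 1.4939496230306406
jar ((0.5469756126403809, 0.2023964524269104), 0.17525726556777954) 1.4939496230306406
bowl ((0.5206655263900757, -0.07527607679367065), 0.10809487104415894) 1.4939496230306406
```

The box is square to the world, with its centre at about (0.524, 0.114). The handle bar is at (0.460, 0.114), as the lid rectangle predicts. I'll move above it in two legs, then look from the wrist.

```bash
python3 -m creep '[[0.018,0.04,0.004,0,0,5,0.4],[0.036,0.08,0.008,0,0,10,0.4],[0.053,0.119,0.012,0,0,15,0.4],[0.07,0.157,0.016,0,0,20,0.4],[0.087,0.195,0.019,0,0,25,0.4],[0.104,0.233,0.022,0,0,30,0.4],[0.12,0.27,0.025,0,0,35,0.4],[0.137,0.307,0.028,0,0,40,0.4],[0.154,0.344,0.03,0,0,43,0.4],[0.171,0.381,0.03,0,0,46,0.4],[0.185,0.414,0.03,0,0,49,0.4],[0.2,0.447,0.03,0,0,52,0.4]]' 60 
python3 -c "
from h import *
print(readout.get_obs())"
```

```text
time: 1.1
position: [0.3756, -0.072, 0.2614]
tcp_rot: [-180.0, -0.0, -19.2]
ft_force: [1.0, -0.5, 1.2]
finger_gap: 0.701
{'time': 1.1, 'qpos': array([-2.19513037e+01, -6.91811525e-01, -2.99639320e+01,  6.07156775e+01,
        2.66391698e-03,  8.72581688e+01]), 'joint_velocities': array([66.48118674, 10.23720664,  9.94660899, -0.81171945, -0.40258603,
       30.24325749]), 'tau': array([ -5.26523933, -27.8474164 ,  24.95832324,   0.46469006,
         0.06530517,  -0.40823202]), 'position': array([ 0.37562546, -0.07202315,  0.26135926]), 'tcp_rot': array([-1.79997923e+02, -1.23155033e-02, -1.92094725e+01]), 'ft_force': array([ 1.01138427, -0.51920943,  1.16411413]), 'torque': array([-0.02199118, -0.05120209,  0.05061759]), 'finger_gap': 0.7014798129095933}
```

```bash
python3 -m creep '[[0.017,0.036,0,0,0,4,0.4],[0.033,0.072,0,0,0,8,0.4],[0.049,0.108,0,0,0,12,0.4],[0.065,0.144,-0.01,0,0,16,0.4],[0.078,0.172,-0.02,0,0,18,0.4],[0.0845,0.1865,-0.03,0,0,19.4,0.4],[0.0845,0.1865,-0.03,0,0,19.4,0.4],[0.0845,0.1865,-0.03,0,0,19.4,0.4],[0.0845,0.1865,-0.03,0,0,19.4,0.4]]'
python3 - <<'E'
from h import *
for n in("wrist","top","scene"):
    p,d=get_image(n);np.savez(f"{n}1.npz",p=p,d=d);
    if n=="wrist":cv2.imwrite("pics/w1.png",p[:,:,::-1])
E
```

```text
time: 1.85
position: [0.4595, 0.1117, 0.2313]
tcp_rot: [180.0, 0.1, -0.0]
ft_force: [-0.5, 0.6, -0.1]
finger_gap: 0.702
```

View pics/w1.png

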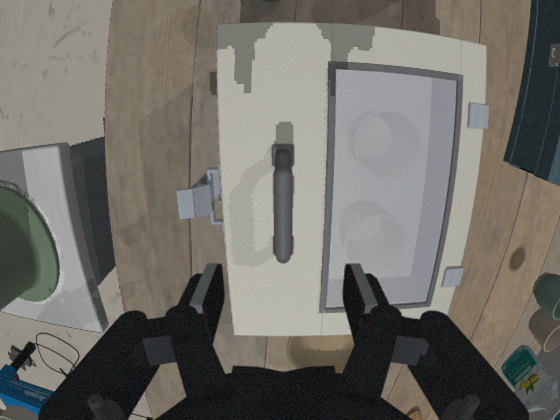

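The wrist view shows the bar at col 283, exactly mid-way between the fingertips (cols 213 and 352). The hook is at the left, at about (200,200). I'll descend straddling the bar, watching force, and then close.

```bash
python3 -m creep '[[0,0.001,-0.02,0,0,0,0.1],[0,0.002,-0.04,0,0,0,0.1],[0,0.003,-0.055,0,0,0,0.1],[0,0.003,-0.068,0,0,0,0.1],[0,0.003,-0.08,0,0,0,0.1],[0,0.003,-0.09,0,0,0,0.1],[0,0.003,-0.096,0,0,0,0.1],[0,0.003,-0.096,0,0,0,0.1],[0,0.003,-0.096,0,0,0,0.1]]'
```

```text
time: 2.75
position: [0.4601, 0.1148, 0.1357]
tcp_rot: [-180.0, -0.0, -0.0]
ft_force: [-0.2, 0.3, 0.5]
finger_gap: 0.55
```

```bash
python3 -m creep '[[0,0,0,0,0,0,-0.4],[0,0,0,0,0,0,-1],[0,0,0,0,0,0,-1],[0,0,0,0,0,0,-1],[0,0,0,0,0,0,-1],[0,0,0,0,0,0,-1]]' 50
```

```text
time: 3.25
position: [0.4591, 0.1152, 0.136]
tcp_rot: [180.0, 0.1, 0.0]
ft_force: [-4.5, -0.6, 6.3]
finger_gap: 0.142
```

```bash
python3 -m creep '[[0,0,0.001,0,0,0,-1],[0,0,0.002,0,0,0,-1],[0,0,0.003,0,0,0,-1],[0,0,0.003,0,0,0,-1]]'
```

```text
time: 3.58
position: [0.4594, 0.1152, 0.1377]
tcp_rot: [180.0, 0.1, 0.0]
ft_force: [-0.8, -0.7, -5.6]
finger_gap: 0.142
```

```bash
python3 -m creep '[[0,0,0.001,0,0,0,-1],[0,0,0.002,0,0,0,-1],[0,0,0.003,0,0,0,-1],[0,0,0.003,0,0,0,-1]]'
```

```text
time: 3.92
position: [0.4593, 0.1152, 0.1382]
tcp_rot: [-180.0, 0.2, 0.0]
ft_force: [8.5, 1.8, -33.4]
finger_gap: 0.141
```

```bash
python3 -m creep '[[0,0,-0.0015,0,0,0,-1],[0,0,-0.0015,0,0,0,-1],[0,0,-0.0015,0,0,0,-1]]'
```

```text
time: 4.17
position: [0.4594, 0.1152, 0.138]
tcp_rot: [-180.0, 0.1, 0.0]
ft_force: [5.3, 0.4, -28.5]
finger_gap: 0.139
```

```bash
python3 -m creep '[[0,0,0,0,0,0,-1],[0,0,0,0,0,0,-1],[0,0,0,0,0,0,-1],[0,0,0,0,0,0,-1]]'
```

```text
time: 4.5
position: [0.4593, 0.1152, 0.1381]
tcp_rot: [180.0, 0.1, 0.0]
ft_force: [7.0, 1.2, -28.1]
finger_gap: 0.138
```

```bash
python3 -m creep '[[0,0,-0.0025,0,0,0,-1],[0,0,-0.0025,0,0,0,-1],[0,0,-0.0025,0,0,0,-1]]'
```

```text
time: 4.75
position: [0.4594, 0.1152, 0.1377]
tcp_rot: [180.0, 0.0, 0.0]
ft_force: [-2.7, -0.1, -6.4]
finger_gap: 0.142
```

```bash
python3 - <<'E'
from h import *
o=readout.get_obs();print(o["time"],o["position"],o["ft_force"])
p,d=get_image("scene");np.savez("scene2.npz",p=p,d=d)
a=cv2.resize(p[140:300,250:430],None,fx=4,fy=3.5,interpolation=cv2.INTER_CUBIC)
cv2.imwrite("pics/s2.png",a[:,:,::-1])
E
```

```text
4.75 [0.45939492 0.11523197 0.13769963] [-2.71254388 -0.05821727 -6.40152272]
```

View pics/s2.png

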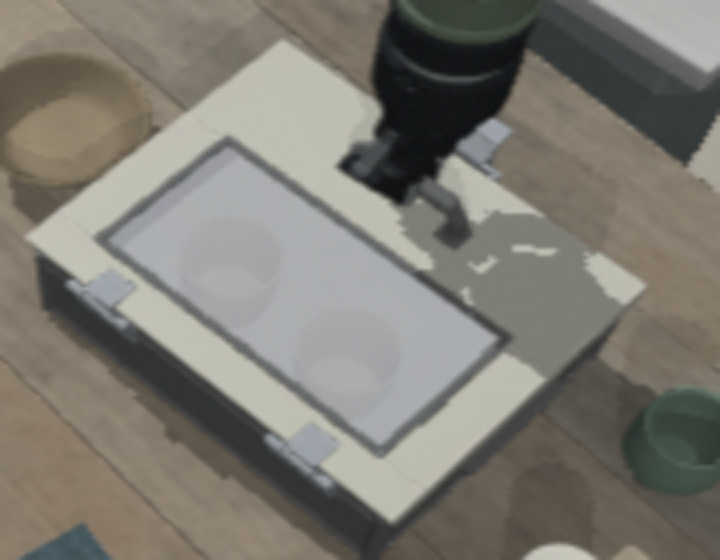

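The gripper is on the bar, the lid looks level, and the cup and bowl are untouched. The lid stopped after about 1.7 mm with the force climbing to 33 N, so it's already caught. Now a proper steady tug within 12–20 N.

```bash
python3 -m creep '[[0,0,0.001,0,0,0,-1],[0,0,0.001,0,0,0,-1],[0,0,0.001,0,0,0,-1]]'
```

```text
time: 5.05
position: [0.4594, 0.1152, 0.1378]
tcp_rot: [180.0, 0.1, 0.0]
ft_force: [-1.3, 0.2, -14.7]
finger_gap: 0.141
```

```bash
python3 -m creep '[[0,0,0,0,0,0,-1],[0,0,0,0,0,0,-1],[0,0,0,0,0,0,-1],[0,0,0,0,0,0,-1],[0,0,0,0,0,0,-1],[0,0,0,0,0,0,-1]]'
```

```text
time: 5.55
position: [0.4594, 0.1152, 0.1379]
tcp_rot: [180.0, 0.1, 0.0]
ft_force: [-2.5, 0.7, -18.3]
finger_gap: 0.14
```

The lid held 15–18 N for more than half a second without rising. Ease off, lower the lid to its seat, and open.

```bash
python3 -m creep '[[0,0,-0.0012,0,0,0,-1],[0,0,-0.0025,0,0,0,-1],[0,0,-0.003,0,0,0,-1],[0,0,-0.003,0,0,0,-1]]'
```

```text
time: 5.88
position: [0.4592, 0.1152, 0.1364]
tcp_rot: [180.0, 0.0, 0.0]
ft_force: [-9.4, -0.6, -0.5]
finger_gap: 0.143
```

```bash
python3 -m creep '[[0,0,0,0,0,0,-0.5],[0,0,0,0,0,0,-0.2],[0,0,0,0,0,0,0.1],[0,0,0,0,0,0,0.1],[0,0,0,0,0,0,0.1],[0,0,0,0,0,0,0.1]]'
```

```text
time: 6.38
position: [0.4608, 0.1153, 0.1358]
tcp_rot: [-180.0, -0.1, 0.0]
ft_force: [0.3, -0.7, -0.7]
finger_gap: 0.554
```

```bash
python3 -m creep '[[0,0,0.01,0,0,0,0.1],[0,0,0.025,0,0,0,0.1],[0,0,0.045,0,0,0,0.1],[0,0,0.07,0,0,0,0.1],[0,0,0.1,0,0,0,0.1],[0,0,0.13,0,0,0,0.1],[0,0,0.15,0,0,0,0.1],[0,-0.02,0.15,0,0,0,0.1],[0,-0.05,0.15,0,0,0,0.1],[0,-0.085,0.15,0,0,0,0.1],[0,-0.12,0.15,0,0,0,0.1],[0,-0.15,0.15,0,0,0,0.1]]'
python3 -m creep '[[0,-0.03,0,0,0,0,0.1],[0,-0.06,0,0,0,0,0.1],[0,-0.09,0,0,0,0,0.1],[0,-0.11,0,0,0,0,0.1],[0,-0.12,0,0,0,0,0.1],[0,-0.12,0,0,0,0,0.1],[0,-0.12,0,0,0,0,0.1]]'
python3 - <<'E'
from h import *
f=np.load("top.npz");p0=f["p"]
p,d=get_image("top");v,u=np.mgrid[0:420,0:560]
P=world("top",np.c_[u.ravel(),v.ravel()],d.ravel()).reshape(420,560,3)
m=np.zeros((420,560),bool);m[205:282,209:305]=1
m&=(p.min(2)>150)&(P[...,2]>.1)&(P[...,2]<.14)
X=P[m];print(np.linalg.lstsq(np.c_[X[:,:2]-[.64,.11],np.ones(len(X))],X[:,2],rcond=None)[0])
print("front strip z",np.median(P[277:281,225:290,2]))
for n,(a,b,e,w) in dict(cup=(250,285,168,202),jar=(208,240,168,198),bowl=(218,268,309,360)).items():
    print(n,np.abs(p[a:b,e:w].astype(int)-p0[a:b,e:w]).mean())
cv2.imwrite("pics/f.png",np.hstack([cv2.resize(q[190:310,160:370],None,fx=1.9,fy=3.8)[:,:,::-1] for q in(p0,p)]))
E
```

```text
time: 7.38
position: [0.46, -0.0365, 0.2855]
tcp_rot: [180.0, -0.0, 0.0]
ft_force: [1.1, 0.9, 0.4]
finger_gap: 0.55
time: 7.97
position: [0.4599, -0.1544, 0.2851]
tcp_rot: [-179.9, 0.0, -0.0]
ft_force: [-0.1, -0.4, -1.3]
finger_gap: 0.548
[-0.00424379 -0.00187563  0.1154182 ]
front strip z 0.11744161744869575
cup 9.431932773109244
jar 4.934375
bowl 8.783660130718955
```

View pics/f.png

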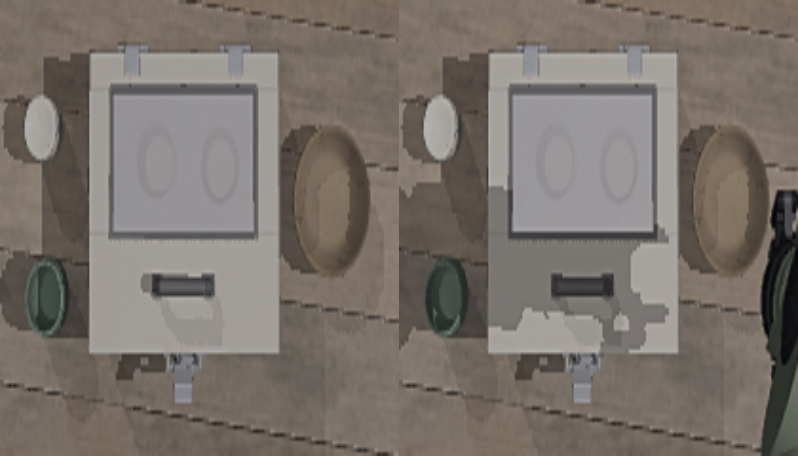

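The before and after views match: the lid is flat (slope 0.004, front strip at 0.117 m), and the hook, cup, jar and bowl are where they were. Differences are only arm shadow. Handing in.

```bash
python3 -c "
from h import *
print(workorder.sign_off())"
```

```text
the job is handed in; nothing more can be done
None
```

The lid was already caught by the hook, so I didn't press it down. I tugged it twice, let go and handed the job in with the box shut.

- **First tug:** I gripped the handle bar and pulled up. The lid rose only about 2 mm, close to the play of a caught lid, then stopped. The force reached 33 N, harder than the fair 12–20 N I was aiming for, and stayed near 28 N for about half a second before I eased it.
- **Second tug:** I pulled at 15–18 N for about 0.75 s, and the handle did not rise.
- **Letting go:** I eased the lid back onto its seat, opened the gripper and moved clear, with no contact force left. The robot's clock was at about 8 s.
- **Last checks:** In the top camera the lid is flat, with its front strip at 0.117 m, the height given for shut. The hook, cup, jar and bowl look unmoved in the before and after pictures. The small pixel differences around the cup, jar and bowl look like the arm's shadow. No check failed or disagreed, apart from that first tug being stronger than intended.

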